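# Sweep counted hex caps off the counting tray into their bin

### The arm

A 6-joint arm with a two-finger parallel gripper is mounted at the origin on the work surface. World frame = base frame: x ahead of the robot, y to its left, z up, the work surface at z = 0. Lengths are in m, angles in degrees, forces in N, time in s.
With the tool pointing down it reaches from about 0.25 to 0.85 m from the base axis. Payload 12.5 kg.
Tool frame: the origin (TCP) lies midway between the tips of the shut fingers; the grasp point (between the pads) lies 19 mm behind it; z points along the fingers, y is the line along which they close (so a half turn about z gives the same grasp; the last joint's range is limited). The gripper opens to 93 mm and grips with 3 to 60 N. Pads are 15 mm wide; open, the fingers measure 128 mm over their backs; the gripper's body (75 mm by 188 mm) begins 65 mm behind the grasp point.
Start: joints at [-70.909, 20.094, 94.641, -0, 65.266, -4.847], TCP at [0.223, -0.503, 0.219] pointing down, gripper open.
Joint ranges: [-157.81, 157.81], [-45, 120.19], [0.68, 151.7], [-89.99, 269.99], [4.06, 180], [-164.3, 164.3]. Speed limits (degrees/s): [127.2, 127.2, 159.86, 180, 180, 180].

### API

Orientations are given as [roll, pitch, yaw] about the fixed x, y, z axes, in that order (R = Rz(yaw) Ry(pitch) Rx(roll)).
In Python, from workcell import manip gives the robot as it stands. Calls block until the motion is done:
- manip.move_pose(position, orientation): joint-space move of the TCP to a pose.
- manip.move_linear(position, orientation=None, speed=0.15): straight line of the TCP; orientation=None keeps the orientation; speed is the mean speed in m/s.
- manip.movej(angles): joint-space move.
- manip.grip(opening, strength=None): finger opening in m; strength is the grip in N (None keeps the last); returns when the fingers have stopped.
- manip.dwell(seconds).
- manip.solve_ik(position, orientation): joint angles nearest the present ones, or None.
- manip.state(): the state.
- manip.snapshot(name): name is "scene" or "top" or "wrist"; returns a dict with "frame" (384x512x3 uint8, red, green, blue), "range_z" (384x512 float32, m along the optical axis (not along the pixel's ray), 0 where there is no reading), "K" (3x3 intrinsics, pixels), "cam_to_world" (4x4, takes a point from camera to world coordinates). Camera axes: x right, y down, z forward; pixel columns grow to the right and rows downward; lengths in m; the calibration is good to about 2 mm. A picture is of the moment at which its call begins.
A pose or a line that the arm cannot do raises manip.Unreachable and nothing moves.
- manip.hand_in(): hands the job in; it is judged then, once.
The state is a dict: "t": time; "joint_positions": joint angles; "joint_velocities": joint speeds; "joint_efforts": joint torques, N m; "ee_pos": TCP position; "orientation": TCP orientation; "ft_force": force on the tool from outside, world axes, zero at the start; "torque": the same for the moment, N m; "opening": finger opening in m; "grasp_force": force on a finger pad.
Only numpy, scipy, OpenCV 4.12 (cv2) and the standard library are available. Lean on these libraries where they do the work, as an engineer would, in place of code of your own. Each camera call takes 0.05 s, during which the arm holds its last target. There are 200 camera calls.

### The job

Four stainless hex caps have been counted out on the counting tray: with your fingertips, sweep all four along the tray and over its open end, so that they drop into the blue bin standing under it. Only push them, do not pick any of them up. The tee and the elbow lying among them belong to another order: leave those two where they are on the tray, and do not shift the bin or the other things on the bench.

Things in the scene. Friction and masses are not known exactly. Their poses are not given: they have to be found in the camera images.
- tray: Grey painted sheet-metal counting tray on a fixed four-legged stand. Origin on the bench below it; x runs across, -y to the open end, z up. Flat floor 120 mm up (z 0.120), x -145 to 145, y -160 to 177 mm inside. Rims 3 mm thick, 25 mm high along both sides and the closed end (y 177); over the last 70 mm the side rims lean in to a mouth 250 mm wide. No rim at the open end (y -160).
- tray_lip (a point): Middle of the tray's open edge, level with its floor, with the tray's axes (-y points out over the bin).
- bin: Blue plastic stacking bin, loose on the bench, 300 mm long (x), 170 mm wide (y), 100 mm high, walls and floor 4 mm, 0.5 kg. Origin: centre of its underside; x and y nearly along the tray's. Its long side wall stands about 25 mm in under the tray's open edge, its rim 16 mm below the tray's sheet; its front (-x) wall is only 50 mm high.
- cap1_center (a point): Middle of a blind hex pipe cap of stainless steel, 30 mm across flats (35 over corners), 20 mm high, about 65 g, standing flat on the tray; 10 mm above its underside, z up. All four are alike: three stand in a row across the tray towards the open end, about 85 mm apart; one stands about 140 mm farther back, in a row with the tee and the elbow.
- cap2_center (a point): Middle of a blind hex pipe cap of stainless steel, 30 mm across flats (35 over corners), 20 mm high, about 65 g, standing flat on the tray; 10 mm above its underside, z up. All four are alike: three stand in a row across the tray towards the open end, about 85 mm apart; one stands about 140 mm farther back, in a row with the tee and the elbow.
- cap3_center (a point): Middle of a blind hex pipe cap of stainless steel, 30 mm across flats (35 over corners), 20 mm high, about 65 g, standing flat on the tray; 10 mm above its underside, z up. All four are alike: three stand in a row across the tray towards the open end, about 85 mm apart; one stands about 140 mm farther back, in a row with the tee and the elbow.
- cap4_center (a point): Middle of a blind hex pipe cap of stainless steel, 30 mm across flats (35 over corners), 20 mm high, about 65 g, standing flat on the tray; 10 mm above its underside, z up. All four are alike: three stand in a row across the tray towards the open end, about 85 mm apart; one stands about 140 mm farther back, in a row with the tee and the elbow.
- cap1: The same hex cap; origin at the centre of its underside, z up.
- cap2: The same hex cap; origin at the centre of its underside, z up.
- cap3: The same hex cap; origin at the centre of its underside, z up.
- cap4: The same hex cap; origin at the centre of its underside, z up.
- tee: Stainless pipe tee lying flat on the tray, run 54 mm long (y), 28 mm thick, branch to +x, 41 mm overall in x; origin at the middle of this outline, on its underside. Stays where it is.
- elbow: Stainless 90 degree pipe elbow lying flat on the tray, arms along +x and +y, 42 by 42 mm overall, 28 mm thick; origin at the middle of this outline, on its underside. Stays where it is.
- wrench: Steel wrench about 200 mm long lying on the bench beyond the bin. Not part of the job.
- tape1: Roll of thread tape, 52 mm across, 22 mm high, yellow flanges, lying on the bench beyond the tray's closed end. Not part of the job.
- tape2: Second roll of thread tape, like the first. Not part of the job.
- union: Grey plastic pipe union, 64 mm across, 62 mm high, standing on the bench beyond the tray's closed end. Not part of the job.
- socket: Plain round steel pipe socket, 42 mm across, 38 mm high, standing on the bench beyond the bin. Not part of the job.

How it is judged:
By the outcome, as a careful person would: the job done as asked, in the order asked, and still so for the second after the job is handed in, with the robot touching nothing.
It also fails if it takes over 58 s, if anything falls off the work surface, if the arm or the gripper's body presses on something with over 40 N, if the wrist force passes 120 N, or if a joint passes its speed limit or range.

## Working session

There is one attempt and no reset: what is moved stays moved. The work goes in short steps, each a Python script; the robot and the scene stay as the last script left them, time stands still between calls to the robot, and variables do not carry over. Pictures are saved under pics/ and viewed, at most 10 in all, crops included, and the job is handed in when it is done.

```bash
mkdir -p pics
python3 - <<'E'
from workcell import manip
import cv2,numpy as np
for n in("top","scene"):
    s=manip.snapshot(n); np.savez(n+".npz",**s); cv2.imwrite(f"pics/{n}.png",cv2.resize(s["frame"][:,:,::-1],(800,600),interpolation=cv2.INTER_CUBIC))
    print(s["cam_to_world"].round(3),s["K"].round(1))
print(manip.state())
E
```

```text
[[ 0.05  -0.979  0.2    0.26 ]
 [-0.999 -0.049  0.01  -0.07 ]
 [ 0.    -0.2   -0.98   1.318]
 [ 0.     0.     0.     1.   ]] [[363.5   0.  255.3]
 [  0.  363.5 185.9]
 [  0.    0.    1. ]]
[[ 0.055  0.749 -0.66   1.226]
 [ 0.998 -0.054  0.023 -0.077]
 [-0.018 -0.661 -0.75   0.925]
 [ 0.     0.     0.     1.   ]] [[385.3   0.  254.4]
 [  0.  385.3 189.9]
 [  0.    0.    1. ]]
{'t': 0.1, 'joint_positions': array([-7.09095951e+01,  2.01219340e+01,  9.46709312e+01,  1.44987015e-03,
        6.52681039e+01, -4.84828965e+00]), 'joint_velocities': array([ 0.08496108, -0.06759191, -0.10452811,  0.08961521, -0.07094076,
       -0.06664761]), 'joint_efforts': array([ 1.25703544e-03, -4.98028564e+01, -2.85703075e+01,  7.00384146e-02,
        2.38587626e-02, -4.05776063e-05]), 'ee_pos': array([ 0.22308775, -0.50239268,  0.21816434]), 'orientation': array([-1.79939360e+02, -6.46448753e-03,  2.39380839e+01]), 'ft_force': array([-0.06521579,  1.57145438, -0.76429468]), 'torque': array([ 0.06165983,  0.01109672, -0.02155753]), 'grasp_force': 0.0, 'opening': 0.09310035707634833}
```

View pics/top.png

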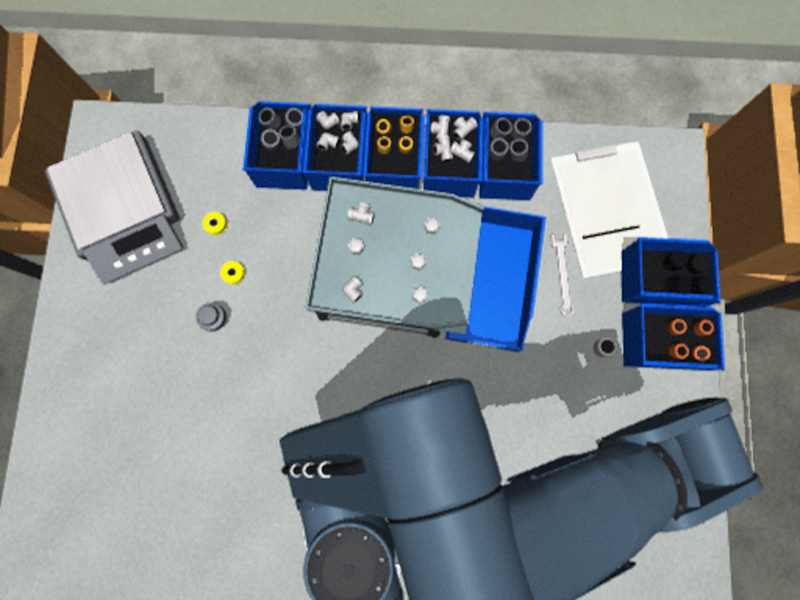

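View pics/scene.png

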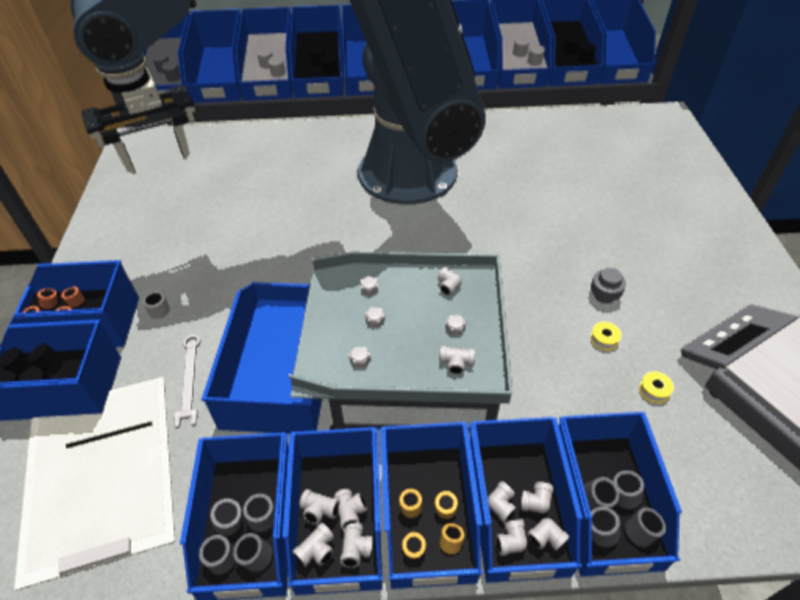

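The top view shows the lone cap at (356,245) between the tee (361,213) and the elbow (353,289). The three row caps are at (432,225), (418,261) and (420,295), with the bin to the right at about (505,275). Next I'll measure them from depth.

```bash
cat > vis.py <<'E'
import numpy as np,cv2
def cloud(s):
    d=s["range_z"];K=s["K"];T=s["cam_to_world"]
    v,u=np.mgrid[:d.shape[0],:d.shape[1]]
    p=np.stack([(u-K[0,2])/K[0,0]*d,(v-K[1,2])/K[1,1]*d,d],-1)@T[:3,:3].T+T[:3,3]
    p[d==0]=np.nan; return p
def blobs(p,tray,lo,hi):
    m=((p[...,2]>lo)&(p[...,2]<hi)&tray).astype(np.uint8)
    n,l,st,c=cv2.connectedComponentsWithStats(m)
    for i in range(1,n):
        if st[i,4]>=12:
            q=p[l==i]; a=q.min(0);b=q.max(0)
            print(c[i].round(0),st[i,4],"mid",((a+b)/2).round(4)[:2],"ext",(b-a).round(3)[:2],"ztop",np.percentile(q[:,2],80).round(4))
E
python3 - <<'E'
import numpy as np,cv2
from vis import *
for n in("top","scene"):
    s=dict(np.load(n+".npz"));p=cloud(s);z=p[...,2]
    m=((abs(z-.12)<.006)&(p[...,0]>.3)&(p[...,0]<.8)&(p[...,1]<.2)&(p[...,1]>-.25)).astype(np.uint8)
    k,l,st,c=cv2.connectedComponentsWithStats(m);i=1+st[1:,4].argmax()
    q=p[l==i];print(n,"floor z",np.median(q[:,2]),"box",cv2.boxPoints(cv2.minAreaRect(q[:,:2].astype(np.float32))).round(4).tolist(),st[i])
    # open edge: min y per x bins
    for x in np.arange(.42,.70,.04):
        w=q[abs(q[:,0]-x)<.008];print(round(x,2),w[:,1].min().round(4),w[:,1].max().round(4),end=" | ")
    print()
    for y in np.arange(-.16,.14,.04):
        w=q[abs(q[:,1]-y)<.008];print(round(y,2),w[:,0].min().round(4),w[:,0].max().round(4),end=" | ")
    print()
    hull=cv2.convexHull(np.argwhere(l==i)[:,::-1].astype(np.int32))
    t=np.zeros(l.shape,np.uint8);cv2.fillConvexPoly(t,hull,1)
    blobs(p,t>0,.128,.17)
    print("bin rim/others"); 
    r=(p[...,1]<-.1)&(p[...,1]>-.4)&(p[...,0]>.35)&(p[...,0]<.72)
    blobs(p,r,.09,.112)
E
```

```text
top floor z 0.1205950415470578 box [[0.4275999963283539, -0.20669999718666077], [0.7139000296592712, -0.23520000278949738], [0.7476000189781189, 0.10440000146627426], [0.46140000224113464, 0.13279999792575836]] [ 198  116  111   92 7277]Traceback (most recent call last):
  File "<stdin>", line 10, in <module>
    return umr_minimum(a, axis, None, out, keepdims, initial, where)
ValueError: zero-size array to reduction operation minimum which has no identity
```

Run:
```python
import numpy as np,cv2
from vis import *
for n in("top","scene"):
    s=dict(np.load(n+".npz"));p=cloud(s);z=p[...,2]
    m=((abs(z-.12)<.006)&(p[...,0]>.3)&(p[...,0]<.8)&(p[...,1]<.2)&(p[...,1]>-.25)).astype(np.uint8)
    k,l,st,c=cv2.connectedComponentsWithStats(m);i=1+st[1:,4].argmax()
    q=p[l==i];b=cv2.boxPoints(cv2.minAreaRect(q[:,:2].astype(np.float32)))
    print(n,np.median(q[:,2]),b.round(4).tolist())
    hi=b[b[:,1]>-.05].mean(0);lo=b[b[:,1]<-.05].mean(0);d=(hi-lo);L=np.linalg.norm(d);d/=L
    O=(hi+lo)/2-d*.0085;th=np.arctan2(-d[0],d[1]);print("L",L,"O",O,"yaw",np.degrees(th))
    R=np.array([[np.cos(th),-np.sin(th)],[np.sin(th),np.cos(th)]])
    pt=p.copy();pt[...,:2]=(p[...,:2]-O)@R
    for y in np.arange(-.15,.18,.04):
        w=pt[l==i];w=w[abs(w[:,1]-y)<.008];print(round(y,2),w[:,0].min().round(4),w[:,0].max().round(4),end=" | ")
    print()
    for x in np.arange(-.12,.13,.04):
        w=pt[l==i];w=w[abs(w[:,0]-x)<.008];print(round(x,2),w[:,1].min().round(4),w[:,1].max().round(4),end=" | ")
    print()
    blobs(pt,(abs(pt[...,0])<.139)&(pt[...,1]<.17)&(pt[...,1]>-.085),.126,.17)
    print("bin rim");blobs(pt,(abs(pt[...,0])<.2)&(pt[...,1]<-.15)&(pt[...,1]>-.4),.03,.112)
    print("neighbours");blobs(pt,(abs(pt[...,0])<.4)&(abs(pt[...,1])<.4)&((abs(pt[...,0])>.155)|(abs(pt[...,1])>.19)),.15,.4)
```

```text
top 0.1205950415470578 [[0.4275999963283539, -0.20669999718666077], [0.7139000296592712, -0.23520000278949738], [0.7476000189781189, 0.10440000146627426], [0.46140000224113464, 0.13279999792575836]]
L 0.34122363 O [ 0.5867753 -0.0596361] yaw -5.6777925
-0.15 -0.1274 0.1239 | -0.11 -0.1377 0.1386 | -0.07 -0.1432 0.142 | -0.03 -0.1416 0.1434 | 0.01 -0.1437 0.1416 | 0.05 -0.1438 0.1423 | 0.09 -0.1429 0.1421 | 0.13 -0.143 0.1426 | 0.17 -0.1438 0.142 | 
-0.12 -0.1594 0.1782 | -0.08 -0.1615 0.1783 | -0.04 -0.1603 0.1782 | 0.0 -0.1617 0.1774 | 0.04 -0.1613 0.1778 | 0.08 -0.1618 0.178 | 0.12 -0.1613 0.1779 | 
[231. 136.] 167 mid [0.0753 0.1012] ext [0.044 0.056] ztop 0.1478
[276. 143.] 75 mid [ 0.0727 -0.0563] ext [0.032 0.031] ztop 0.1412
[228. 157.] 77 mid [0.0007 0.1009] ext [0.032 0.031] ztop 0.1415
[267. 167.] 74 mid [-0.0135 -0.0377] ext [0.03  0.031] ztop 0.1409
[226. 184.] 134 mid [-0.0938  0.091 ] ext [0.056 0.039] ztop 0.1474
[269. 188.] 74 mid [-0.0842 -0.0528] ext [0.031 0.029] ztop 0.1414
bin rim
[333. 169.] 834 mid [-0.0073 -0.2286] ext [0.305 0.156] ztop 0.0981
neighbours
[190
[... 735 characters left out ...]
 | 
[270. 164.] 551 mid [-0.1341  0.0423] ext [0.009 0.255] ztop 0.1472
[287. 179.] 181 mid [-0.0766  0.0919] ext [0.049 0.042] ztop 0.1473
[236. 182.] 102 mid [-0.0663 -0.0513] ext [0.029 0.029] ztop 0.1414
[240. 202.] 113 mid [ 0.0028 -0.0356] ext [0.033 0.032] ztop 0.1417
[291. 207.] 119 mid [0.0185 0.1   ] ext [0.028 0.032] ztop 0.1409
[292. 229.] 290 mid [0.0862 0.103 ] ext [0.052 0.055] ztop 0.1477
[230. 227.] 131 mid [ 0.088  -0.0559] ext [0.031 0.033] ztop 0.1414
bin rim
[157. 235.] 2053 mid [ 0.0077 -0.2287] ext [0.308 0.157] ztop 0.0951
neighbours
[281.  69.] 2962 mid [-0.3563  0.0516] ext [0.087 0.217] ztop 0.3681
[120.  69.] 113 mid [-0.3265 -0.3907] ext [0.049 0.019] ztop 0.3463
```

Floor, cap and fitting heights all match the given sizes, and the two cameras agree to about 1 mm. I'll sweep the front row first, starting with one cap, then check the result.

```bash
cat > arm.py <<'E'
from workcell import manip
import numpy as np
O=np.array([.5862,-.0596]);th=np.radians(-5.7)
R=np.array([[np.cos(th),-np.sin(th)],[np.sin(th),np.cos(th)]])
ORI=[180,0,84.3]
W=lambda x,y,z:[*(O+R@[x,y]),z]
# cap positions in tray frame (blob frame origin was .5868)
CAPS={"a":(.0733,-.0563),"b":(-.0129,-.0377),"c":(-.0836,-.0528),"back":(.0013,.1009)}
ZP=.126
def sweep(x,y,first=False,end=-.172):
    ys=y+.038
    if first: manip.move_pose(W(x,ys,.20),ORI)
    else: manip.move_linear(W(x,ys,.175),ORI,speed=.2)
    manip.move_linear(W(x,ys,ZP),ORI,speed=.1)
    manip.move_linear(W(x,y+.022,ZP),ORI,speed=.06)
    manip.move_linear(W(x,end,ZP),ORI,speed=.09)
    f=manip.state();print("end",f["ee_pos"].round(4),f["ft_force"].round(1),f["t"])
    manip.move_linear(W(x,end,.175),ORI,speed=.15)
E
python3 - <<'E'
from arm import *
import cv2
for x,y in CAPS.values():
    for yy,z in((y+.038,.2),(y+.038,ZP),(-.172,ZP)):
        print(manip.solve_ik(W(x,yy,z),ORI))
manip.grip(.010)
sweep(*CAPS["a"],first=True)
s=manip.snapshot("scene");cv2.imwrite("pics/s1.png",cv2.resize(s["frame"][80:280,100:366,::-1],(798,600),interpolation=cv2.INTER_CUBIC))
print(manip.state()["t"])
E
```

```text
[-1.13988568e+01  3.29112163e+01  7.74144264e+01 -2.54444375e-14
  6.96743573e+01 -5.69885684e+00]
[-1.13988568e+01  3.72301043e+01  8.10301505e+01 -2.54444375e-14
  6.17397452e+01 -5.69885684e+00]
[-24.23511544  39.41863439  77.05472191   0.          63.52664369
 -18.53511544]
[-1.04058401e+01  2.39257082e+01  9.17804561e+01 -2.54444375e-14
  6.42938357e+01 -4.70584007e+00]
[-1.04058401e+01  2.90279667e+01  9.54237422e+01 -2.54444375e-14
  5.55482912e+01 -4.70584007e+00]
[-26.84829     31.38896726  91.37067771   0.          57.24035503
 -21.14829   ]
[-1.27734709e+01  1.67561101e+01  1.02229041e+02 -2.54444375e-14
  6.10148487e+01 -7.07347089e+00]
[-1.27734709e+01  2.25801700e+01  1.06046200e+02 -2.54444375e-14
  5.13736299e+01 -7.07347089e+00]
[-29.58866691  25.18601237 101.83809478   0.          52.97589285
 -23.88866691]
[ 3.03861844e+00  2.70023931e+01  8.70081635e+01 -2.54444375e-14
  6.59894434e+01  8.73861844e+00]
[ 3.03861844e+00  3.18231914e+01  9.06167835e+01 -2.54444375e-14
  5.75600250e+01  8.73861844e+00]
[-26.36975826  32.66697261  89.1446314    0.          58.18839599
 -20.66975826]
end [ 0.6421 -0.2376  0.126 ] [ 0.5 -0.6 -0.8] 6.6083
7.1333
```

View pics/s1.png

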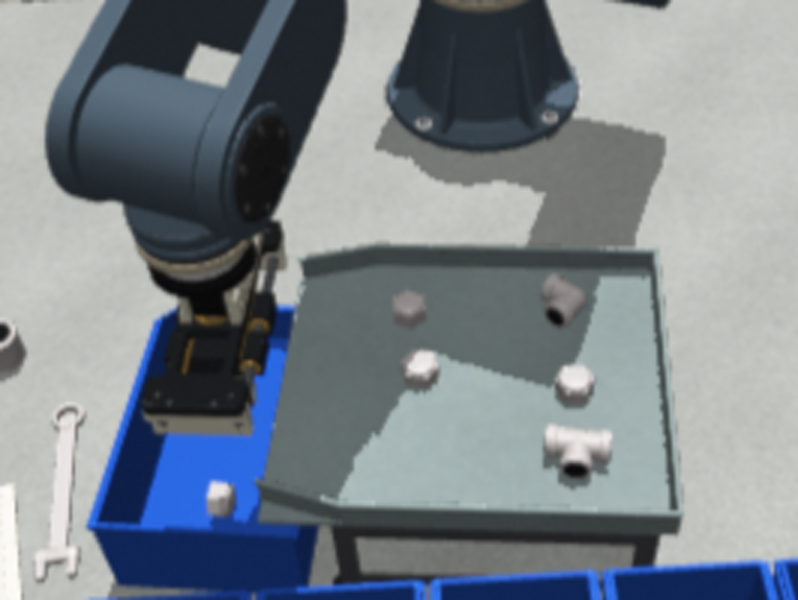

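The first cap lies in the bin at (220,497), and everything on the tray is undisturbed. I'll sweep the other two front caps, then measure before doing the back one.

Run:
```python
from arm import *
import cv2
from vis import *
sweep(*CAPS["b"]); sweep(*CAPS["c"])
s=manip.snapshot("scene");cv2.imwrite("pics/s2.png",cv2.resize(s["frame"][80:280,100:366,::-1],(798,600),interpolation=cv2.INTER_CUBIC))
p=cloud(s);p[...,:2]=(p[...,:2]-O)@R
blobs(p,(abs(p[...,0])<.139)&(p[...,1]<.17)&(p[...,1]>-.085),.126,.16)
print(manip.state()["t"])
```

```text
end [ 0.5563 -0.2291  0.126 ] [0.1 0.2 0.3] 11.1917
end [ 0.486  -0.2221  0.126 ] [ 0.1 -0.7  0.1] 15.45
[287. 179.] 182 mid [-0.0931  0.0918] ext [0.049 0.042] ztop 0.1472
[291. 207.] 116 mid [0.0016 0.1   ] ext [0.029 0.032] ztop 0.1413
[292. 229.] 284 mid [0.0747 0.1018] ext [0.042 0.053] ztop 0.1476
15.975
```

View pics/s2.png

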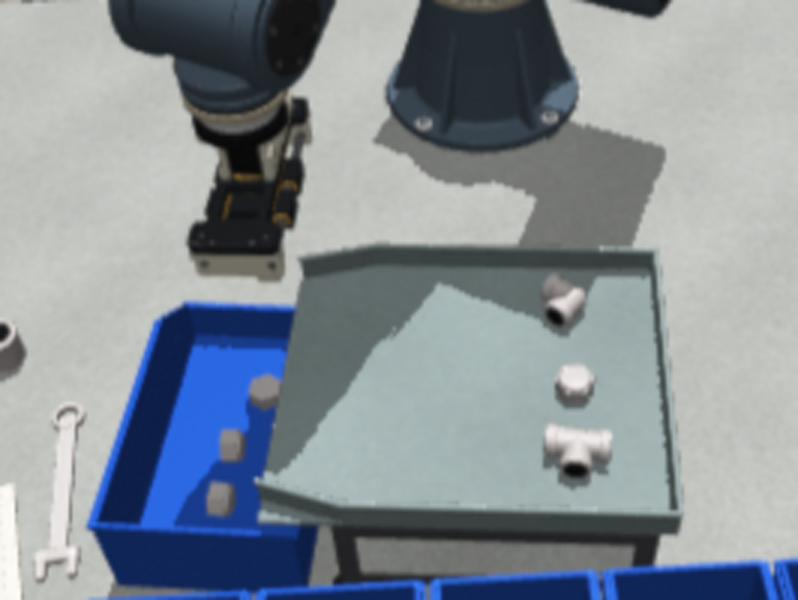

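Three caps are in the bin at (265,390), (230,445) and (220,497). The back cap, tee and elbow haven't moved, so I'll sweep the last cap now.

Run:
```python
from arm import *
import cv2
from vis import *
sweep(*CAPS["back"])
manip.move_linear(W(.0,-.172,.26),ORI)
manip.move_pose([.28,-.45,.28],ORI)
manip.dwell(.3)
s=manip.snapshot("scene");cv2.imwrite("pics/s3.png",cv2.resize(s["frame"][80:280,100:366,::-1],(798,600),interpolation=cv2.INTER_CUBIC))
p=cloud(s);p[...,:2]=(p[...,:2]-O)@R
blobs(p,(abs(p[...,0])<.139)&(p[...,1]<.17)&(p[...,1]>-.085),.126,.16)
print("bin");blobs(p,(abs(p[...,0])<.2)&(p[...,1]<-.15)&(p[...,1]>-.4),.03,.112)
print(manip.state()["t"])
```

```text
end [ 0.5705 -0.2307  0.126 ] [-0.9  0.2 -0.6] 22.2167
[287. 179.] 179 mid [-0.0943  0.0917] ext [0.053 0.042] ztop 0.1477
[292. 229.] 290 mid [0.0749 0.1019] ext [0.043 0.053] ztop 0.1477
bin
[157. 235.] 2057 mid [-0.0108 -0.2286] ext [0.311 0.157] ztop 0.0951
[176. 226.] 46 mid [-0.0024 -0.2214] ext [0.024 0.02 ] ztop 0.036
[173. 243.] 49 mid [ 0.0572 -0.2208] ext [0.021 0.02 ] ztop 0.0359
25.1167
```

View pics/s3.png

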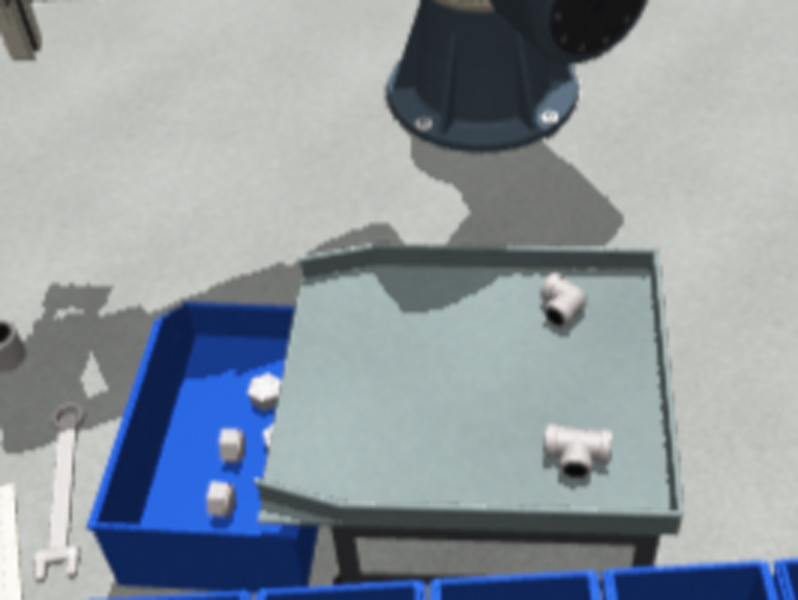

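All four caps are in the bin, the fourth partly hidden at (270,437). The bin, tee and elbow haven't moved.

```bash
python3 -c "
from workcell import manip
print(manip.hand_in())"
```

```text
the job is handed in; nothing more can be done
None
```

All four hex caps were swept over the open end into the blue bin in about 25 s, with the tee, elbow and bin where they were, and the job is handed in.

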